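# Hold a tumbler down on the glass rinser

### The job

Take the tallest of the three steel tumblers that stand upside down on the drying mat, keep it upside down, and set its mouth centred over the black spray star of the glass rinser. Press the star with it all the way down to its stop, keep it down for at least three seconds, and finish still gripping the tumbler and holding the star fully down: do not let go. Press only with the tumbler, and leave everything else where it is.

Things in the scene. Friction and masses are not known exactly. Their poses are not given: they have to be found in the camera images.
- tumbler_tall: plain brushed-steel straight-sided tumbler standing upside down (mouth on the mat), 60 mm outside diameter, 4 mm wall, closed flat end on top; 120 mm tall. Origin: centre of its mouth, at its lower edge; z points up to the closed end. Which of the three places on the mat it has varies. About 0.11 to 0.23 kg. This is the one to use.
- tumbler_mid: plain brushed-steel straight-sided tumbler standing upside down (mouth on the mat), 60 mm outside diameter, 4 mm wall, closed flat end on top; 85 mm tall. Origin: centre of its mouth, at its lower edge; z points up to the closed end. Which of the three places on the mat it has varies. Not used.
- tumbler_low: plain brushed-steel straight-sided tumbler standing upside down (mouth on the mat), 60 mm outside diameter, 4 mm wall, closed flat end on top; 55 mm tall. Origin: centre of its mouth, at its lower edge; z points up to the closed end. Which of the three places on the mat it has varies. Not used.
- mat: black ribbed rubber drying mat, 130 x 330 x 6 mm, lying on the worktop and fixed; origin: centre of its underside, y along its long side. The three tumblers stand in a row along its y axis, about 105 mm apart, at y = -0.105, 0 and 0.105, each up to 8 mm off, so there is free room in front of and behind each tumbler (along the mat's x).
- rinser: fixed counter-top glass rinser: square steel drip tray, 150 x 150 mm, walls 34 mm high and 6 mm thick, dark grate inside; in its middle a black six-armed spray star of 96 mm span stands above the walls. Origin: centre of the underside, on the worktop; z up.
- star_top (a point): centre of the spray star, level with the top of its arms, on which the tumbler's mouth is to rest; it moves with the star: 56 mm above the worktop at rest, 44 mm when fully down. A small steel nozzle, 20 mm wide, rises 9 mm above this point and goes inside the tumbler. z up.
- star (a joint): travel of the spray star in m, straight down: 0 at rest, 0.012 at its hard stop (fully down). A spring pushes it back up: 4 N to start moving, 10 N at the stop; it springs up when let go.
- soap: hand-soap bottle with white pump, 60 x 68 x 215 mm, bystander; origin: centre of its underside
- egg_timer: egg-shaped green kitchen timer, 64 mm wide, 60 mm tall, bystander; origin: centre of its underside
- mug: green and white mug, 78 x 113 x 101 mm, handle on one side, bystander behind the mat; origin: centre of its underside
- pepper: small glass shaker, 44 mm wide, 90 mm tall, bystander; origin: centre of its underside
- lime: lime, 60 x 48 x 48 mm, bystander; origin: its underside
There are look-alikes about, which are no part of the job. Leave any purple look-alike of the tumbler_tall alone.

How it is judged:
On the way, in this order (a step that is already met when the one before it is completed fails the run):
1. the tallest tumbler is lifted clear of the mat in the fingers, upside down (height (world z) of tumbler_tall above 0.03 m and contact force between the fingers and tumbler_tall above 2 N and angle between tumbler_tall's own z axis and vertical below 0.3 rad), for 0.2 s.
2. the tumbler, centred on the star, holds it down at its stop for three seconds (value of joint star above 0.01 m and horizontal distance between tumbler_tall and star_top below 0.014 m and z of tumbler_tall in the frame of star_top between -0.004 and 0.006 m and angle between tumbler_tall's own z axis and vertical below 0.12 rad and contact force between tumbler_tall and rinser above 3 N and contact force between the fingers and tumbler_tall above 3 N and contact force between the fingers and rinser below 1 N), for 3 s.
At the end, for the whole second after the job is handed in: tallest tumbler still gripped, upside down (within 0.12 rad), at rest, centred within 14 mm on the star with its mouth seated on the arms, holding the star at least 10 of its 12 mm down, fingers not touching the rinser; it was held so for three seconds before (all of step 2 and linear speed of tumbler_tall below 0.02 m/s); the arm keeps its last pose, push and grip.
It fails at once if one of the other two tumblers is moved more than 30 mm (distance of any of tumbler_mid, tumbler_low from where it was at the start of the episode above 0.03 m).
It fails at once if a bystander (soap, timer, mug, shaker, lime) is moved more than 40 mm (distance of any of soap, egg_timer, mug, pepper, lime from where it was at the start of the episode above 0.04 m).
It fails at once if the tallest tumbler is tipped over (angle between tumbler_tall's own z axis and vertical above 0.8 rad).
It also fails if it takes over 40 s, if anything falls off the work surface, if the arm or the gripper's body presses on something with over 40 N, if the wrist force passes 120 N, or if a joint passes its speed limit or range.

### The arm

A 6-joint arm with a two-finger parallel gripper is mounted at the origin on a cart in front of the work surface, level with it; the furniture and walls round the work are solid. World frame = base frame: x ahead of the robot, y to its left, z up, the work surface at z = 0. Lengths are in m, angles in rad, forces in N, time in s.
With the tool pointing down it reaches from about 0.325 to 0.875 m from the base axis. Payload 4.4 kg.
Tool frame: the origin (TCP) lies on the centre line of the jaws, within the pads' length; the fingertips stand 25 mm ahead of it and the grasp point (between the pads) lies 6 mm ahead of it; z points along the fingers, y is the line along which they close (so a half turn about z gives the same grasp; the last joint's range is limited). The gripper opens to 85 mm and grips with 20 to 120 N. Pads are 22 mm wide; open, the fingers measure 114 mm over their backs; the gripper's body (76 mm by 85 mm) begins 54 mm behind the grasp point. The pads swing forward as they close: fully open they stand 13 mm farther back than shut.
Start: joints at [-1.492, 0.207, 1.542, -0, 1.393, -0.15], TCP at [0.131, -0.56, 0.256] pointing down, gripper open.
Joint ranges: [-2.73, 2.73], [-0.86, 2.22], [0.23, 2.46], [-1.11, 4.25], [0.08, 2.63], [-2.82, 2.82]. Speed limits (rad/s): [2.79, 2.79, 3.14, 3.14, 3.14, 3.14].

### API

Orientations are given as [roll, pitch, yaw] about the fixed x, y, z axes, in that order (R = Rz(yaw) Ry(pitch) Rx(roll)).
In Python, from bench import status, eyes, ctrl gives the robot as it stands.
- The arm moves only by the shell command python3 -m inch 'ROWS'. ROWS is JSON, a list of rows, each a list of 3 entries, a list of its own where there are three numbers: the shift along the tool's x, y, z in cm, then the turn, a rotation vector about the tool's x, y, z in rad, then the closure, from 0 (fully open) to 1 (shut). In form: [[[dx, dy, dz], [wx, wy, wz], claw], ...]. A call has 1 to 10 rows; each row shifts and turns the commanded pose from where the row before left it, along the tool's axes as they then stand; what a row does not reach is not made up. A row lasts 1/12 s, in which the tool goes at most 41.7 mm and 7.16 degrees, less where a joint would pass 70% of its speed; a pose out of reach is approached as far as the arm can. A call is refused whole if a number of a shift passes 4.17 or a number of a turn 0.125, either way. A call with a gripper value outside its range is refused whole. The fingers move at their own pace and stop on an object; the grip force is fixed at half the most. Time passes only in rows, so rows that do not move let the fingers close. It gives the time, the measured TCP pose, the force, the opening and the grip force at its end, in the units of the state.
- status.get_state(): the state, without advancing time (a new reading comes with each control period).
- eyes.camera(name): name is "side" or "top" or "wrist"; returns the picture (400x640x3 uint8, red, green, blue); there is no depth.
- eyes.calibration(name): a dict with "fov_y" (degrees; the focal length in pixels is half the picture's height over the tangent of half this angle, whatever the lens; pixels are square), "cx", "cy" (the principal point, pixels), "k1" (the pictures are not rectified: a ray, as slopes to the right and down, at radius r is drawn at 1 + k1 r^2 times it, then the intrinsics apply), "R" (3x3) and "t" (3): a world point X has camera coordinates R X + t; the wrist camera has in their place "tool_from_camera" (4x4, takes a point from camera to tool coordinates, whose origin is the TCP and whose axes are the flange's). Camera axes: x right, y down, z forward; pixel columns grow to the right and rows downward; lengths in m; the calibration is good to about 2 mm. A picture is of the moment at which its call begins: read the wrist's pose just before it. calibration takes no time and is no camera call.
- ctrl.job_done(): hands the job in; it is judged then, once.
The state is a dict: "clock": time; "joint_pos": joint angles; "qd": joint speeds; "joint_torque": joint torques, N m; "tool_pos": TCP position; "orientation": TCP orientation; "wrist_force": force on the tool from outside, world axes, zero at the start; "ft_torque": the same for the moment, N m; "finger_gap": finger opening in m; "gripper_force": force on a finger pad.
Only numpy, scipy, OpenCV 4.12 (cv2) and the standard library are available. Lean on these libraries where they do the work, as an engineer would, in place of code of your own. Each camera call takes 0.05 s, during which the arm holds its last target. There are 200 camera calls.

## Working session

There is one attempt and no reset: what is moved stays moved. The work goes in short steps, Python scripts to look and compute and a shell command to move; the robot and the scene stay as the last step left them, time stands still between calls to the robot, and variables do not carry over. Pictures are saved under pics/ and viewed, at most 10 in all, crops included, and the job is handed in when it is done.

```bash
ls; mkdir -p pics
python3 - <<'E'
from bench import status, eyes
import cv2
print(status.get_state())
for n in("top","side"):
    cv2.imwrite(f"pics/{n}0.png",eyes.camera(n)[:,:,::-1]); print(eyes.calibration(n))
print(eyes.calibration("wrist"))
E
```

```text
pics
{'clock': 0.0, 'joint_pos': array([-1.49149016e+00,  2.07456889e-01,  1.54299453e+00,  8.85366951e-06,
        1.39347743e+00, -1.50459688e-01]), 'qd': array([-0.00013911,  0.00105486,  0.0007153 ,  0.00100373,  0.00047832,
        0.00018579]), 'joint_torque': array([ 1.14287937e-03, -3.83025420e+01, -2.91594958e+01, -5.44516888e-05,
        1.06436567e-02,  2.71101520e-06]), 'tool_pos': array([ 0.13091301, -0.55916799,  0.2550855 ]), 'orientation': array([-3.13928416e+00, -3.58790546e-04,  2.29763871e-01]), 'wrist_force': array([ 0.67449114, -0.14304   , -0.31646682]), 'ft_torque': array([ 0.00954414, -0.00814831, -0.01430792]), 'gripper_force': 0.0, 'finger_gap': 0.08507826198088173}
{'fov_y': 48.728316661800044, 'cx': 321.48002667263484, 'cy': 198.6344349696279, 'k1': -0.06761405270405738, 'R': array([[-0.01137539, -0.99913463,  0.04000735],
       [-0.98111738,  0.00342682, -0.19338292],
       [ 0.19307847, -0.04145172, -0.98030733]]), 't': array([0.16446874, 0.5094783 , 1.23896103])}
{'fov_y': 50.15914491682939, 'cx': 322.7383562980588, 'cy': 196.43073124460182, 'k1': -0.06555451263280912, 'R': array([[-8.43730604e-01, -5.36766774e-01, -3.14745985e-04],
       [-2.70217375e-01,  4.25254609e-01, -8.63794587e-01],
       [ 4.63790081e-01, -7.28724878e-01, -5.03844036e-01]]), 't': array([0.50917316, 0.13743696, 0.87590873])}
{'fov_y': 66.0443967546864, 'cx': 322.62946451768903, 'cy': 199.67786310488825, 'k1': -0.004490817096575432, 'tool_from_camera': array([[ 2.16756614e-04, -9.61424156e-01, -2.75070075e-01,
         7.07420081e-02],
       [ 9.99999949e-01,  1.44071088e-04,  2.84448170e-04,
        -3.96159442e-04],
       [-2.33845697e-04, -2.75070122e-01,  9.61424138e-01,
        -1.18145481e-01],
       [ 0.00000000e+00,  0.00000000e+00,  0.00000000e+00,
         1.00000000e+00]])}
```

View pics/top0.png

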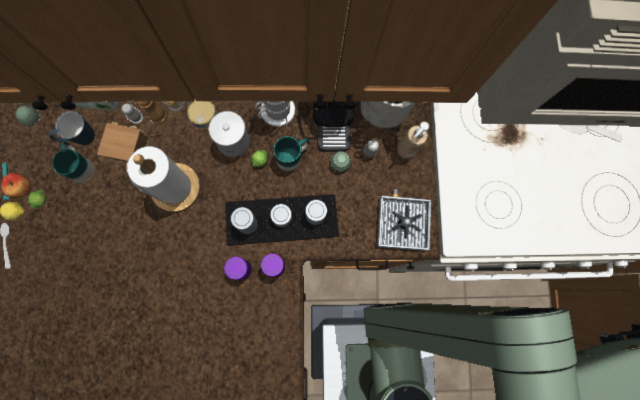

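View pics/side0.png

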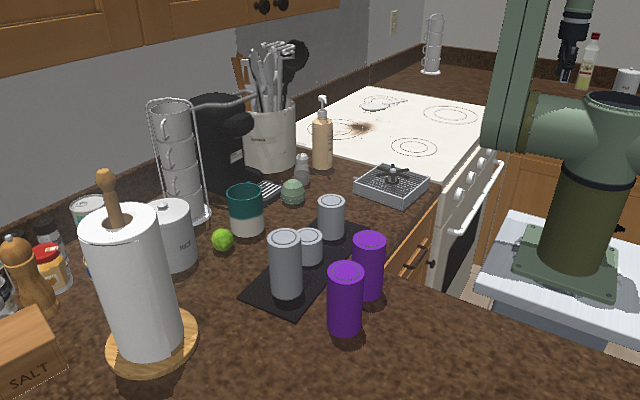

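Top picture: steel tumblers at (242,220), (281,215) and (316,211) on the mat. Two purple look-alikes are at (236,268) and (272,265), and the rinser is at (404,222). The side picture shows steel tumblers at (285,262), (309,247) and (331,216). The one at (285,262) looks tallest, which would be (242,220) in top. I'll confirm it in a crop and triangulate.

```bash
cat > h.py <<'E'
import numpy as np, cv2
from bench import status, eyes
from scipy.spatial.transform import Rotation as Ro
def K(c):
    f=200/np.tan(np.radians(c["fov_y"]/2)); return np.array([[f,0,c["cx"]],[0,f,c["cy"]],[0,0,1]])
D=lambda c:np.array([c["k1"],0,0,0.])
def ext(n,c,s=None):
    if n!="wrist": return np.array(c["R"]),np.array(c["t"])
    s=s or status.get_state(); T=np.array(c["tool_from_camera"]); Rt=Ro.from_euler("xyz",s["orientation"]).as_matrix()
    R=Rt@T[:3,:3]; o=Rt@T[:3,3]+s["tool_pos"]; return R.T,-R.T@o
def proj(n,X,s=None):
    c=eyes.calibration(n);R,t=ext(n,c,s)
    return cv2.projectPoints(np.atleast_2d(np.array(X,float)),cv2.Rodrigues(R)[0],t,K(c),D(c))[0][:,0]
def unproj(n,uv,z,s=None):
    c=eyes.calibration(n);R,t=ext(n,c,s)
    p=cv2.undistortPoints(np.array([[uv]],float),K(c),D(c))[0,0]
    d=R.T@np.array([*p,1]);o=-R.T@t; return o+d*(z-o[2])/d[2]
E
python3 - <<'E'
from h import *
np.set_printoptions(precision=4,suppress=True)
a=cv2.imread("pics/top0.png")[180:290,215:445]; b=cv2.imread("pics/side0.png")[150:350,230:450]
a=cv2.resize(a,None,fx=3,fy=3,interpolation=2);b=cv2.resize(b,(330,300),interpolation=2)
cv2.imwrite("pics/a.png",np.vstack([a,np.hstack([cv2.resize(b,(290,264)),np.zeros((264,400,3),np.uint8)])]))
for px,z in(((242,214),.126),((281,211),.061),((316,208),.091),((404,221),.056),((236,268),.12),((272,265),.12)):print(px,unproj("top",px,z))
for px,z in(((284,237),.126),((309,233),.061),((331,200),.091),((393,173),.056)):print(px,unproj("side",px,z))
for px in((227,201),(336,196),(339,238),(227,245)):print("mat",unproj("top",px,.006))
for px in((380,196),(432,199),(429,250),(378,247)):print("rin",unproj("top",px,.034))
E
```

```text
(242, 214) [0.4536 0.3788 0.126 ]
(281, 211) [0.4723 0.2772 0.061 ]
(316, 208) [0.4753 0.1782 0.091 ]
(404, 221) [ 0.4421 -0.0768  0.056 ]
(236, 268) [0.3097 0.3925 0.12  ]
(272, 265) [0.317  0.2973 0.12  ]
(284, 237) [0.4419 0.3792 0.126 ]
(309, 233) [0.4647 0.2699 0.061 ]
(331, 200) [0.4693 0.1779 0.091 ]
(393, 173) [ 0.4357 -0.0753  0.056 ]
mat [0.5124 0.4412 0.006 ]
mat [0.5266 0.1151 0.006 ]
mat [0.3998 0.1084 0.006 ]
mat [0.3812 0.4375 0.006 ]
rin [ 0.5205 -0.0135  0.034 ]
rin [ 0.5109 -0.1697  0.034 ]
rin [ 0.3594 -0.1519  0.034 ]
rin [ 0.3697 -0.0021  0.034 ]
```

View pics/a.png

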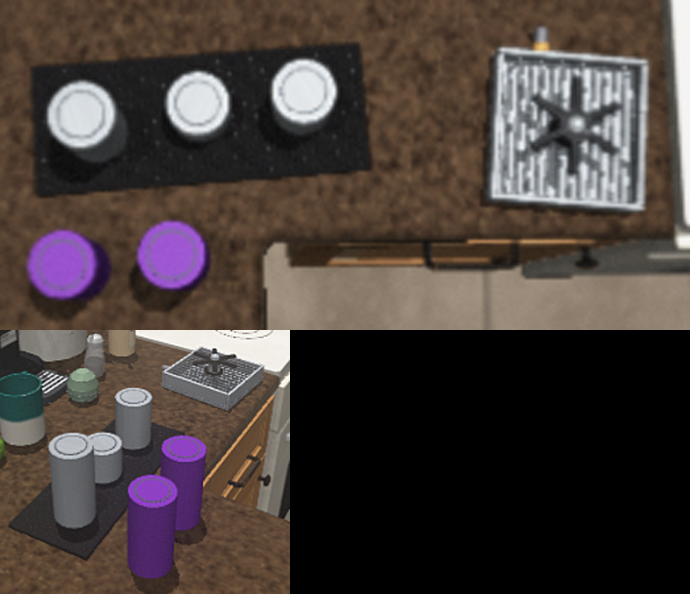

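The crop confirms it: the steel tumbler at top (242,218), side (284,237), is the tallest. The one at (281,214) is lowest and (316,211) is the middle one. The purple pair is not used. Next I move above the rinser for a closer look.

```bash
python3 -m inch '[[[2.5,-2.4,0],[0,0,0],0],[[2.5,-2.4,0],[0,0,0],0],[[2.5,-2.4,0],[0,0,0],0],[[2.5,-2.4,0],[0,0,0],0],[[2.5,-2.4,0],[0,0,0],0],[[2.5,-2.4,0],[0,0,0],0],[[2.5,-2.4,0],[0,0,0],0],[[2.5,-2.4,0],[0,0,0],0],[[2.5,-2.4,0],[0,0,0],0],[[2.5,-2.4,0],[0,0,0],0]]'
python3 -m inch '[[[2.5,-2.3,0],[0,0,-0.12],0],[[2.2,-2.6,0],[0,0,-0.12],0],[[2,-2.8,0],[0,0,-0.12],0],[[1.5,-3,0],[0,0,-0.12],0],[[1,-3,0],[0,0,-0.12],0],[[0,0,0],[0,0,-0.12],0],[[0,0,0],[0,0,-0.12],0],[[0,0,0],[0,0,-0.12],0],[[0,0,0],[0,0,-0.12],0],[[0,0,0],[0,0,-0.12],0]]'
python3 -m inch '[[[0,0,0],[0,0,-0.12],0],[[0,0,0],[0,0,-0.05],0],[[0,0,0],[0,0,0],0]]'
python3 - <<'E'
from h import *
np.set_printoptions(precision=4,suppress=True)
for px,z in(((242.3,218),.126),((281,214),.061),((316.3,210.7),.091),((407.3,221.3),.065),((406.7,222),.056)):print(px,unproj("top",px,z))
s=status.get_state();im=eyes.camera("wrist");print(s["tool_pos"],s["orientation"],s["clock"])
cv2.imwrite("pics/w1.png",im[:,:,::-1])
print(proj("wrist",[[.44,-.08,.065],[.443,.379,.126]],s))
E
```

```text
clock: 0.93
tool_pos: [0.3201, -0.2674, 0.2559]
orientation: [-3.141, 0.0, 0.229]
wrist_force: [0.4, 0.7, -0.3]
finger_gap: 0.0851
gripper_force: 0.0
clock: 1.77
tool_pos: [0.3392, -0.1122, 0.2559]
orientation: [-3.141, -0.0, 1.436]
wrist_force: [0.3, -0.5, 1.3]
finger_gap: 0.0853
gripper_force: 0.0
clock: 2.02
tool_pos: [0.3392, -0.1124, 0.2559]
orientation: [-3.141, -0.0, 1.601]
wrist_force: [-0.2, -1.0, -0.3]
finger_gap: 0.0853
gripper_force: 0.0
(242.3, 218) [0.4427 0.3778 0.126 ]
(281, 214) [0.4636 0.2772 0.061 ]
(316.3, 210.7) [0.4676 0.1774 0.091 ]
(407.3, 221.3) [ 0.4399 -0.0842  0.065 ]
(406.7, 222) [ 0.4392 -0.0846  0.056 ]
[ 0.3392 -0.1124  0.2559] [-3.1409 -0.0005  1.6005] 2.0167
[[ 423.1643  154.126 ]
 [ 595.9556 -891.607 ]]
```

View pics/w1.png

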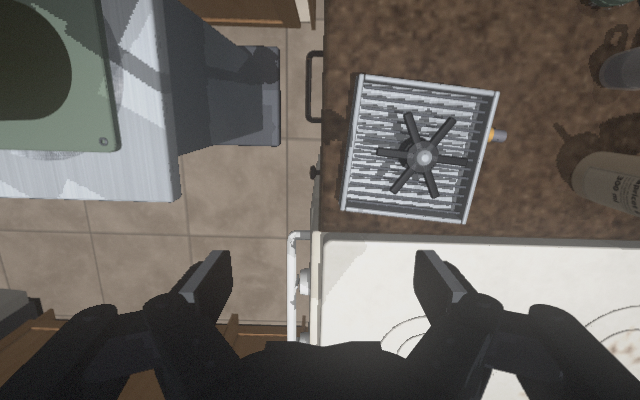

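Wrist picture: nozzle tip at (425,158), rinser tray corners (362,74), (498,93), (466,222), (342,209). Moving on towards the tall tumbler.

```bash
python3 - <<'E'
from h import *
s=status.get_state()
print(unproj("wrist",(425,158),.065,s), np.mean([unproj("wrist",p,.034,s) for p in((362,74),(498,93),(466,222),(342,209))],0))
E
python3 -m inch '[[[3.5,1.2,0],[0,0,0],0],[[3.5,1.2,0],[0,0,0],0],[[3.5,1.2,0],[0,0,0],0],[[3.5,1.2,0],[0,0,0],0],[[3.5,1.2,0],[0,0,0],0],[[3.5,1.2,0],[0,0,0],0],[[3.5,1.2,0],[0,0,0],0],[[3.5,1.2,0],[0,0,0],0],[[3.5,1.2,0],[0,0,0],0],[[3.5,1.1,0],[0,0,0],0]]'
python3 -m inch '[[[2,0,0],[0,0,0],0],[[0,0,0],[0,0,0],0],[[0,0,0],[0,0,0],0]]'
python3 - <<'E'
from h import *
s=status.get_state();im=eyes.camera("wrist");print(s["tool_pos"],s["orientation"],s["clock"])
cv2.imwrite("pics/w2.png",im[:,:,::-1])
print(proj("wrist",[[.443,.379,.126]],s))
E
```

```text
[ 0.44242959 -0.08407119  0.065     ] [ 0.4432445  -0.08350041  0.034     ]
clock: 2.9
tool_pos: [0.4484, 0.2427, 0.256]
orientation: [-3.141, 0.0, 1.599]
wrist_force: [-0.3, -0.6, 0.5]
finger_gap: 0.0852
gripper_force: 0.0
clock: 3.15
tool_pos: [0.4473, 0.2614, 0.2556]
orientation: [-3.14, 0.001, 1.601]
wrist_force: [-0.6, 0.5, 0.5]
finger_gap: 0.0858
gripper_force: 0.0
[0.44731132 0.26136232 0.25562053] [-3.14025170e+00  9.22572413e-04  1.60117498e+00] 3.15
[[320.71711967  44.2258703 ]]
```

View pics/w2.png

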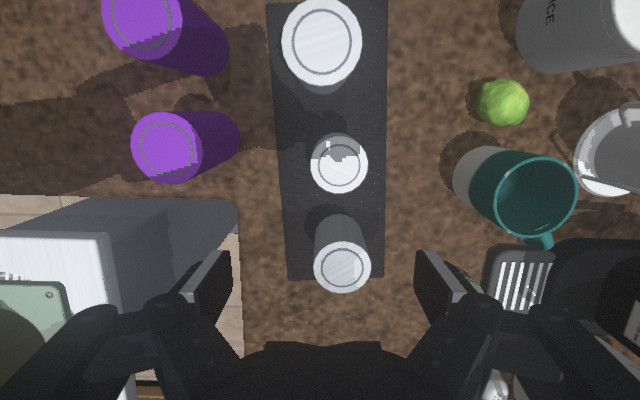

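The tall tumbler's top is at (321,42), against a predicted (321,44), so its position is confirmed. The low one is at (339,165), the middle one at (342,267), and the purple pair is at left. Moving over the tall one and descending.

```bash
python3 -m inch '[[[3,0,0],[0,0,0],0],[[3,0,0],[0,0,0],0],[[3,0,0],[0,0,0],0],[[2.8,-0.05,0],[0,0,0],0],[[0,0,0],[0,0,0],0],[[0,0,2.5],[0,0,0],0],[[0,0,2.5],[0,0,0],0],[[0,0,2.5],[0,0,0],0],[[0,0,0],[0,0,0],0],[[0,0,0],[0,0,0],0]]'
python3 - <<'E'
from h import *
s=status.get_state();im=eyes.camera("wrist");print(s["tool_pos"],s["orientation"],s["clock"])
cv2.imwrite("pics/w3.png",im[:,:,::-1])
print(proj("wrist",[[.443,.379,.126]],s))
E
```

```text
clock: 4.03
tool_pos: [0.4431, 0.3763, 0.1798]
orientation: [-3.138, 0.003, 1.598]
wrist_force: [0.5, -0.3, 1.0]
finger_gap: 0.0857
gripper_force: 0.0
[0.44307207 0.37630428 0.1798409 ] [-3.13778894e+00  2.71921380e-03  1.59760368e+00] 4.0333
[[321.74137365 229.19835412]]
```

View pics/w3.png

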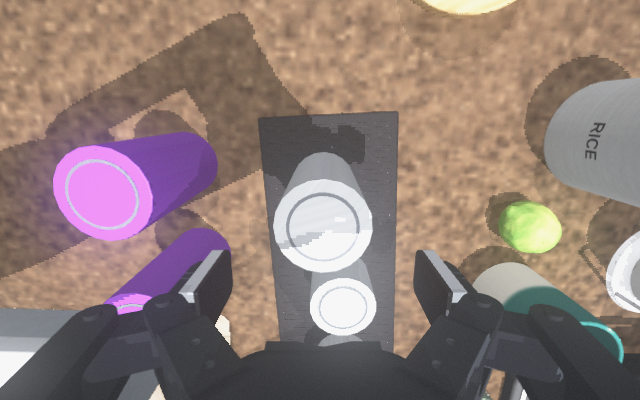

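Tumbler top is at (323,225), about 2 mm further +y than predicted. Correcting by 0.5 cm, then descending and closing.

```bash
python3 -m inch '[[[0.5,0,2],[0,0,0],0],[[0,0,2],[0,0,0],0],[[0,0,2],[0,0,0],0],[[0,0,1.8],[0,0,0],0],[[0,0,0],[0,0,0],0],[[0,0,0],[0,0,0],0],[[0,0,0],[0,0,0],1],[[0,0,0],[0,0,0],1],[[0,0,0],[0,0,0],1],[[0,0,0],[0,0,0],1]]'
python3 -m inch '[[[0,0,0],[0,0,0],1],[[0,0,0],[0,0,0],1],[[0,0,0],[0,0,0],1],[[0,0,0],[0,0,0],1],[[0,0,0],[0,0,0],1],[[0,0,0],[0,0,0],1]]'
```

```text
clock: 4.92
tool_pos: [0.4448, 0.3846, 0.1063]
orientation: [3.139, -0.002, 1.6]
wrist_force: [-2.7, -0.4, 5.2]
finger_gap: 0.0601
gripper_force: 63.8
clock: 5.42
tool_pos: [0.4448, 0.3846, 0.1063]
orientation: [3.138, -0.002, 1.6]
wrist_force: [-1.6, -0.7, 5.6]
finger_gap: 0.0595
gripper_force: 63.8
```

```bash
python3 -m inch '[[[0,0,-0.5],[0,0,0],1],[[0,0,-1.5],[0,0,0],1],[[0,0,-2],[0,0,0],1],[[0,0,-2],[0,0,0],1],[[0,0,-2],[0,0,0],1],[[0,0,-2],[0,0,0],1],[[0,0,-2],[0,0,0],1],[[0,0,-1.5],[0,0,0],1],[[0,0,0],[0,0,0],1],[[0,0,0],[0,0,0],1]]'
python3 - <<'E'
from h import *
s=status.get_state();im=eyes.camera("wrist");im2=eyes.camera("side");print(s["tool_pos"],s["orientation"],s["clock"])
cv2.imwrite("pics/w4.png",np.hstack([im[150:,200:450,::-1],im2[100:350,200:450,::-1]]))
z=s["tool_pos"][2]
print(proj("wrist",[[s["tool_pos"][0],s["tool_pos"][1],z+.020]],s), z)
E
```

```text
clock: 6.25
tool_pos: [0.4443, 0.3839, 0.2397]
orientation: [3.139, -0.002, 1.6]
wrist_force: [-0.4, 0.1, -2.6]
finger_gap: 0.0598
gripper_force: 65.1
[0.44427646 0.38390777 0.23969744] [ 3.13893620e+00 -1.52610881e-03  1.59976145e+00] 6.25
[[321.11309971 309.80884107]] 0.23969743666009324
```

View pics/w4.png

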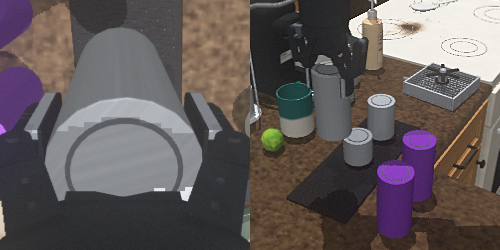

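The tumbler is held upright and clear. In the crop its cap's far edge is at about row 98, which is wrist row 248. I'll work out the offset along the pads from that.

Run:
```python
from h import *
s=status.get_state();p=s["tool_pos"]
for d in(-.006,-.003,0,.003):
    a=np.linspace(0,6.283,181)
    q=proj("wrist",np.c_[p[0]+.03*np.cos(a),p[1]+d+.03*np.sin(a),np.full(181,p[2]+.0197)],s)
    print(d,q.min(0),q.max(0))
R=Ro.from_euler("xyz",s["orientation"]).as_matrix()
print(100*R.T@(np.array([.4425,-.084,p[2]])-p))
```

```text
-0.006 [240.60679797 250.29580435] [400.25101026 386.04890131]
-0.003 [240.23944846 242.38321511] [401.05710487 380.15010523]
0 [239.86704271 234.34534167] [401.87476727 374.16927017]
0.003 [239.48948127 226.17933644] [402.70423641 368.1047366 ]
[-46.68840605  -1.40140402   0.05704203]
```

Tumbler sits about 4 mm towards −y from the TCP, so TCP target is (.4425, −.080). Carrying it over.

```bash
python3 -m inch '[[[-1.5,-0.1,0],[0,0,0],1],[[-2.8,-0.1,0],[0,0,0],1],[[-3.5,-0.1,0],[0,0,0],1],[[-3.5,-0.1,0],[0,0,0],1],[[-3.5,-0.1,0],[0,0,0],1],[[-3.5,-0.1,0],[0,0,0],1],[[-3.5,-0.1,0],[0,0,0],1],[[-3.5,-0.1,0],[0,0,0],1],[[-3.5,-0.1,0],[0,0,0],1],[[-3.5,-0.1,0],[0,0,0],1]]'
python3 -m inch '[[[-3.5,-0.1,0],[0,0,0],1],[[-3.5,-0.1,0],[0,0,0],1],[[-3,-0.1,0],[0,0,0],1],[[-2.3,-0.1,0],[0,0,0],1],[[-1.2,0,0],[0,0,0],1],[[0,0,0],[0,0,0],1],[[0,0,0],[0,0,0],1],[[0,0,0],[0,0,0],1],[[0,0,0],[0,0,0],1]]'
python3 - <<'E'
from h import *
s=status.get_state();p=s["tool_pos"]
R=Ro.from_euler("xyz",s["orientation"]).as_matrix()
print(100*R.T@(np.array([.4425,-.080,.160])-p))
E
```

```text
clock: 7.18
tool_pos: [0.4416, 0.0589, 0.2366]
orientation: [-3.139, -0.0, 1.6]
wrist_force: [0.1, -0.4, -1.9]
finger_gap: 0.0594
gripper_force: 65.1
clock: 7.93
tool_pos: [0.4426, -0.0736, 0.2376]
orientation: [-3.14, -0.001, 1.601]
wrist_force: [0.7, -0.5, -0.8]
finger_gap: 0.0598
gripper_force: 65.1
[-0.6487194  -0.01534819  7.75912686]
```

```bash
python3 -m inch '[[[-0.65,0,1],[0,0,0],1],[[0,0,2],[0,0,0],1],[[0,0,2],[0,0,0],1],[[0,0,1.3],[0,0,0],1],[[0,0,0],[0,0,0],1],[[0,0,0],[0,0,0],1],[[0,0,0],[0,0,0],1]]'
python3 - <<'E'
from h import *
s=status.get_state();p=s["tool_pos"];im=eyes.camera("side");im2=eyes.camera("top")
cv2.imwrite("pics/s5.png",np.hstack([cv2.resize(im[80:230,330:460,::-1],None,fx=3,fy=3,interpolation=2),cv2.resize(im2[160:310,340:470,::-1],None,fx=3,fy=3,interpolation=2)]))
m=p+np.array([0,-.004,-.1])
for n,o in(("side",(330,80)),("top",(340,160))):
  print(3*(proj(n,[m,m+[0,0,.12],[.4425,-.084,.056]])-o))
print(p)
E
```

```text
clock: 8.52
tool_pos: [0.4438, -0.0811, 0.1758]
orientation: [3.14, 0.001, 1.6]
wrist_force: [0.6, -0.7, -1.7]
finger_gap: 0.0596
gripper_force: 65.2
[[187.0106281  251.87907134]
 [198.61335497 119.80478189]
 [185.96398783 273.23171527]]
[[205.26066139 178.22224334]
 [237.66598829 157.66406659]
 [199.3712395  182.55890224]]
[ 0.44376067 -0.0811403   0.17582882]
```

View pics/s5.png

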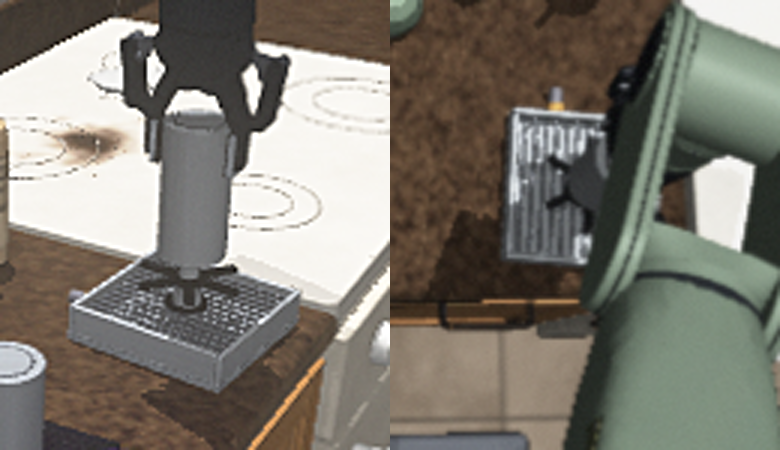

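Side view: tumbler just above the star, with mouth edges at crop columns 160 to 226 and the nozzle at about (187,268). The mouth may be a few mm off, so I'll measure its edges.

Run:
```python
from h import *
s=status.get_state();p=s["tool_pos"]
im=cv2.cvtColor(eyes.camera("side"),cv2.COLOR_RGB2GRAY).astype(float)
for r in (122,126,130,150,154,158,162):
    g=np.abs(np.gradient(cv2.GaussianBlur(im,(3,3),.6)[r])); 
    def pk(a,b):
        i=np.arange(a,b);w=g[a:b]**2;return (i*w).sum()/w.sum()
    print(r,round(pk(380,388),1),round(pk(402,411),1),im[r,378:412].astype(int).tolist() if r in(130,158) else "")
a=np.linspace(0,6.283,181)
for h in(.0,.03,.06,.09):
    m=p+np.array([0,-.004,-.1+h]); q=proj("side",np.c_[m[0]+.03*np.cos(a),m[1]+.03*np.sin(a),np.full(181,m[2])])
    print(h,proj("side",m)[0],q[:,0].min(),q[:,0].max(),q[:,1].max())
```

```text
122 382.0 406.0 
126 381.9 407.8 
130 382.1 407.0 [157, 77, 134, 97, 62, 64, 99, 103, 106, 112, 113, 114, 114, 116, 120, 124, 121, 121, 120, 122, 121, 122, 116, 120, 118, 114, 112, 80, 131, 123, 71, 65, 63, 47]
150 382.5 406.0 
154 382.1 405.6 
158 381.9 405.4 [246, 246, 249, 255, 156, 93, 104, 110, 113, 111, 116, 117, 118, 124, 122, 125, 123, 125, 123, 122, 122, 121, 118, 116, 115, 111, 97, 127, 255, 251, 247, 247, 245, 247]
162 381.6 405.0 
0.0 [392.24453895 163.64811543] 380.62416554613617 403.9199194179938 168.83026518721223
0.03 [393.18032963 153.07472019] 381.4014294544935 405.01680119310015 158.06948492044828
0.06 [394.1356635  142.21620995] 382.1949087532024 406.13723601218345 147.01003725302905
0.09 [395.11081636 131.06385839] 383.0048341491098 407.28097489088054 135.64244058201157
```

Alignment agrees within about 2 mm. Lowering onto the star in small steps, watching the force.

```bash
python3 -m inch '[[[0,0,1],[0,0,0],1],[[0,0,0.7],[0,0,0],1],[[0,0,0.5],[0,0,0],1],[[0,0,0],[0,0,0],1],[[0,0,0],[0,0,0],1]]'
python3 -m inch '[[[0,0,0.3],[0,0,0],1],[[0,0,0.3],[0,0,0],1],[[0,0,0],[0,0,0],1],[[0,0,0],[0,0,0],1]]'
```

```text
clock: 9.08
tool_pos: [0.4434, -0.0813, 0.1535]
orientation: [3.142, 0.0, 1.6]
wrist_force: [-0.9, 0.7, 2.4]
finger_gap: 0.0599
gripper_force: 65.5
clock: 9.42
tool_pos: [0.4435, -0.0813, 0.1477]
orientation: [3.141, 0.0, 1.6]
wrist_force: [-2.4, 0.1, 6.5]
finger_gap: 0.0597
gripper_force: 65.7
```

```bash
python3 -m inch '[[[0,0,0.25],[0,0,0],1],[[0,0,0.15],[0,0,0],1],[[0,0,0],[0,0,0],1],[[0,0,0],[0,0,0],1]]'
python3 -m inch '[[[0,0,0.2],[0,0,0],1],[[0,0,0],[0,0,0],1],[[0,0,0],[0,0,0],1]]'
```

```text
clock: 9.75
tool_pos: [0.4435, -0.0813, 0.1441]
orientation: [3.141, 0.001, 1.6]
wrist_force: [-3.1, -0.2, 7.2]
finger_gap: 0.0598
gripper_force: 65.9
clock: 10.0
tool_pos: [0.4437, -0.0816, 0.1438]
orientation: [3.141, 0.001, 1.6]
wrist_force: [-6.8, 1.2, 18.2]
finger_gap: 0.0598
gripper_force: 67.0
```

The stop is reached: force jumped while z barely moved. A touch more, then hold.

```bash
python3 -m inch '[[[0,0,0.07],[0,0,0],1],[[0,0,0],[0,0,0],1],[[0,0,0],[0,0,0],1],[[0,0,0],[0,0,0],1],[[0,0,0],[0,0,0],1],[[0,0,0],[0,0,0],1],[[0,0,0],[0,0,0],1],[[0,0,0],[0,0,0],1],[[0,0,0],[0,0,0],1],[[0,0,0],[0,0,0],1]]'
for i in 1 2 3 4; do python3 -m inch '[[[0,0,0],[0,0,0],1],[[0,0,0],[0,0,0],1],[[0,0,0],[0,0,0],1],[[0,0,0],[0,0,0],1],[[0,0,0],[0,0,0],1],[[0,0,0],[0,0,0],1],[[0,0,0],[0,0,0],1],[[0,0,0],[0,0,0],1],[[0,0,0],[0,0,0],1],[[0,0,0],[0,0,0],1]]' | grep -E "clock|pos|force"; done
python3 - <<'E'
from h import *
im=eyes.camera("side")
cv2.imwrite("pics/s6.png",cv2.resize(im[80:230,330:460,::-1],None,fx=4,fy=4,interpolation=2))
m=np.array([.4437,-.0850,.044])
print(4*(proj("side",[m,m+[0,0,.12]])-(330,80)))
E
```

```text
clock: 10.83
tool_pos: [0.4437, -0.0817, 0.1437]
orientation: [3.141, 0.001, 1.6]
wrist_force: [-8.0, 2.1, 23.1]
finger_gap: 0.0599
gripper_force: 67.4
clock: 11.67
tool_pos: [0.4437, -0.0817, 0.1437]
wrist_force: [-7.6, 1.4, 21.9]
gripper_force: 67.4
clock: 12.5
tool_pos: [0.4437, -0.0817, 0.1437]
wrist_force: [-8.2, 1.9, 22.3]
gripper_force: 67.4
clock: 13.33
tool_pos: [0.4437, -0.0817, 0.1437]
wrist_force: [-7.6, 1.5, 23.3]
gripper_force: 67.4
clock: 14.17
tool_pos: [0.4437, -0.0817, 0.1437]
wrist_force: [-7.6, 1.4, 22.5]
gripper_force: 67.4
[[245.44961041 379.59223163]
 [260.58732184 208.38841766]]
```

View pics/s6.png

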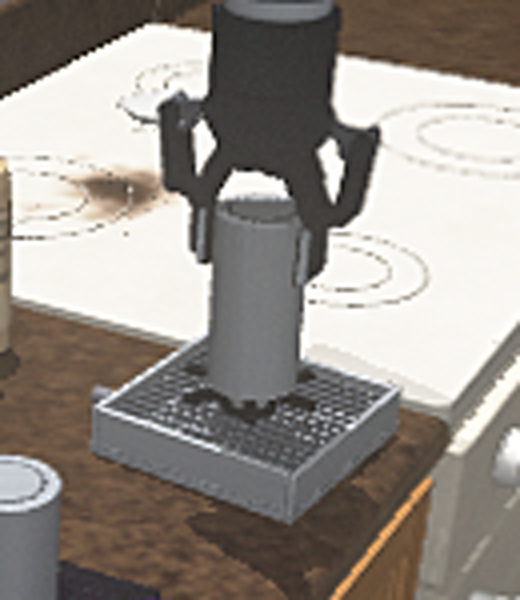

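Side view: the tumbler sits seated and upright, mouth centre near (254,380). The star's arms spread evenly around it, at columns 185 to 315. The TCP height puts the mouth at 44 mm, which is the stop, with a steady 22 N for over 4 s. Handing in.

```bash
python3 -c "
from bench import ctrl; print(ctrl.job_done())"
```

```text
the job is handed in; nothing more can be done
None
```

I handed the job in with the tallest tumbler upside down, still gripped, and holding the star at its stop; it had been there just over 4 s at about 22 N. The hand-in call returned no verdict.

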